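# Eject a waiting-room pager and trap it on the reader pad

## Task

Press the dispenser's black ejector key down with one fingertip so that the pager pops out, and with the other finger stop the pager on the dark reader pad before it slides off the chute into the customer's tray. Finish while holding: one finger keeps the key down, the other keeps the pager resting on the pad so that it can be read. Do not pick up or lift the pager, and leave everything else on the counter where it is.

Things in the scene. Friction and masses are not known exactly. Their poses are not given: they have to be found in the camera images.
- chute: Fixed aluminium chute of the pager dispenser. Origin: reader pad's centre, on the chute floor, 55 mm above the counter. x points down the chute (the way the pager slides), sloping down 0.30 rad; y level, to the left; z square to the floor. Lane 43 mm wide between side walls 4.5 mm thick, 8 mm high. Slick: the pager slides down by itself unless stopped.
- dispenser: The whole grey dispenser. Origin on the counter, straight below the reader pad's centre; x level, down the chute; y to the left; z up. Chute floor rises towards -x: there, 30 mm high cheeks (chute x below -75 mm), then a 34 mm high spring case (below -180 mm). No part is higher than 160 mm above the counter.
- chute_end (a point): Middle of the chute's open lower end, 85 mm down the chute from the reader pad's centre, 30 mm above the counter. Beyond it the customer's tray stands on the counter: black, open, 100 x 100 x 24 mm.
- pager: Pager to eject: black plastic block, white top inset, 54 mm long (x, along the chute), 40 wide (y), 24 thick (z), 90 to 140 g. Origin: centre of its underside. Waits in the open-topped upper chute, 110 mm above the pad, between a steel gate lip and a spring plunger. Pressing the key drops the gate; the plunger shoves it and it slides down, reaching the pad in about 0.3 s.
- reader_pad (a point): Centre of the reader pad, a dark 54 x 40 mm rectangle flush in the chute floor, as long as the pager. A pager squarely on it has its front face 27 mm down the chute from this point; an upright finger stopping it meets its upper front edge, 33 mm level in front of this point, 70 mm above the counter. The chute floor is about 42 mm above the counter there.
- key_top (a point): Centre of the top of the ejector key: black cap, 56 mm along the chute, 38 mm across, on a grey housing (66 x 48 mm, 44 mm high). At rest 65 mm above the counter; moves with the key. 46 mm level down the chute and 64 mm left of the pad's centre, so one fingertip can press it while the other stands in the lane below the pad, the low wall between them.
- eject_key (a joint): Travel of the ejector key straight down, m: 0 at rest, 0.012 fully down. Its spring pushes back, about 1.6 N at rest, 6.4 N fully down. The gate lets the pager go at 0.006 to 0.007. With the key 0.010 down its top is 55 mm above the counter, about 13 mm above the chute floor beside it.
- spare_a: A spare pager lying flat beside the chute, the same as the one inside. Not to be touched.
- spare_b: Another spare pager lying flat beside the chute. Not to be touched.
- clip_cup: Clear round cup of paper clips, 60 mm wide, 45 mm high, left of the dispenser; origin under its centre.
- date_stamp: Dark wooden hand stamp standing upright, 38 mm foot, 70 mm high, left of the dispenser; origin under its centre.
- stapler: Black stapler, 130 x 34 mm, 45 mm high, at the side of the counter.
- pen_cup: Dark metal pen cup, 76 mm wide, 95 mm high (pens to 150 mm), at the side of the counter.
- tape_stand: Grey tape stand, 130 x 55 mm, 90 mm high, at the side of the counter.

How it is judged (in metres and radians):
On the way, in this order (a step that is already met when the one before it is completed fails the run):
1. the ejector key is pressed down (value of joint eject_key above 0.004 m).
2. the pager is stopped on the reader pad by a finger while another finger keeps the key down (x of pager in the frame of chute between -0.015 and 0.015 m and z of pager in the frame of chute between -0.006 and 0.01 m and linear speed of pager below 0.02 m/s and contact force between the fingers and pager above 0.03 N and value of joint eject_key above 0.006 m and contact force between the fingers and eject_key_c0 above 0.5 N), for 0.3 s.
At the end, for the whole second after the job is handed in: The pager lies on the chute floor with its centre within 15 mm of the reader pad's centre along the chute, at rest, touched by a finger (over 0.03 N), while the fingers also keep the ejector key at least 6 mm down (over 0.5 N on it); all this through the last second (all of step 2); the arm keeps its last pose, push and grip.
It fails at once if the pager is lifted off the chute (z of pager in the frame of chute above 0.02 m).
It fails at once if the pager slides away past the end of the chute (x of pager in the frame of chute above 0.07 m).
It fails at once if something else on the counter is pushed aside (more than 20 mm) (distance of any of spare_a, spare_b, clip_cup, date_stamp, stapler, pen_cup, tape_stand from where it was at the start of the episode above 0.02 m).
It also fails if it takes over 32 s, if anything falls off the work surface, if the arm or the gripper's body presses on something with over 40 N, if the wrist force passes 120 N, or if a joint passes its speed limit or range.

## Robot

A 7-joint arm with a two-finger parallel gripper is mounted at the origin on the work surface. World frame = base frame: x ahead of the robot, y to its left, z up, the work surface at z = 0. Lengths are in m, angles in degrees, forces in N, time in s.
With the tool pointing down it reaches from about 0.425 to 0.875 m from the base axis. Payload 4.7 kg.
Tool frame: the origin (TCP) lies at the very end of the fingers, on their centre line; the grasp point (between the pads) lies env.tcp_to_grasp behind it (env.tcp_to_grasp is the distance from the TCP to the grasp point, in m); z points along the fingers, x is the direction in which the jaws open and shut, and the axes are right-handed (so a half turn about z gives the same grasp; the last joint's range is limited). The gripper opens to 87 mm and grips with 3 to 60 N. Pads are 19 mm wide; open, the fingers measure 117 mm over their backs; the gripper's body (75 mm by 190 mm) begins 51 mm behind the grasp point.
Start: joints at [-71.557, 18.392, -4.016, 83.108, 1.295, 78.541, -3.26], TCP at [0.197, 0.619, 0.223] pointing down, gripper open.
Joint ranges: [-163.93, 163.93], [-17.29, 119.83], [-79.2, 71.16], [3.27, 140.29], [-89.18, 269.18], [5.43, 117.66], [-154.24, 154.24]. Speed limits (degrees/s): [147.25, 147.25, 180, 180, 180, 180, 180].

## Interface

Orientations are given as [roll, pitch, yaw] about the fixed x, y, z axes, in that order (R = Rz(yaw) Ry(pitch) Rx(roll)).
In Python, from cell import env gives the robot as it stands. The module is installed in compiled form; this text tells all that it offers.
- The arm moves only by the tool send_rows, never from a script. Its argument "steps" is a list of rows, each a list of 3 entries, a list of its own where there are three numbers: the shift along the tool's x, y, z in m, then the turn, a rotation vector about the tool's x, y, z in rad, then the finger opening in m, from 0 to 0.087. A call has exactly 5 rows; each row is the pose to reach, as a shift and turn from the pose commanded when the call began, along the tool's axes at that moment; what a row does not reach only later rows make up. A row lasts 1/12 s, in which the tool goes at most 41.7 mm and 7.16 degrees, less where a joint would pass 70% of its speed; a pose out of reach is approached as far as the arm can. A call with a gripper value outside its range is refused whole. The fingers move at their own pace and stop on an object; "grip_force" is the grip in N (left out, the last holds). Time passes only in rows, so rows that repeat a pose let the fingers close, or fill a call up. It gives the time, the measured TCP pose, the force and the opening at its end, in the units of the state.
- env.get_obs(): the state, without advancing time (a new reading comes with each control period).
- env.read_camera(name): name is "side" or "top"; returns a dict with "pixels" (400x640x3 uint8, red, green, blue), "fx", "fy", "cx", "cy" (pixels), "position" and "rotation" of the camera in the world. Camera axes: x right, y up, looking along -z (the intrinsics and any distortion apply to the point x, -y, -z); pixel columns grow to the right and rows downward; lengths in m; the calibration is good to about 2 mm. A picture is of the moment at which its call begins. There is no depth.
- env.sign_off(): hands the job in, once; it reports no verdict.
The state is a dict: "time_s": time; "qpos": joint angles; "joint_velocities": joint speeds; "effort": joint torques, N m; "tool_pos": TCP position; "tool_rot": TCP orientation; "force": force on the tool from outside, world axes, zero at the start; "wrist_torque": the same for the moment, N m; "grip_width": finger opening in m.
Only numpy, scipy, OpenCV 4.12 (cv2) and the standard library are available. Lean on these libraries where they do the work, as an engineer would, in place of code of your own. Each camera call takes 0.05 s, during which the arm holds its last target.

## Working session

There is one attempt and no reset: what is moved stays moved. The work goes in short steps, Python scripts to look and compute and a tool call to move; the robot and the scene stay as the last step left them, time stands still between calls to the robot, and variables do not carry over. Pictures are saved under pics/ and viewed, and the job is handed in when it is done.

Besides the shell and the picture viewer there is one more tool, called after ">>>" by a JSON object that holds its "op" and its "data", one argument or row to a line. send_rows: Moves the arm, as the interface text tells. Its arguments: {"type":"object","properties":{"steps":{"type":"array"},"grip_force":{"type":"number"}},"required":["steps"]}

```bash
mkdir -p pics
python3 - <<'E'
from cell import env
import cv2,json
print(env.get_obs(), env.tcp_to_grasp)
for n in ("top","side"):
    c=env.read_camera(n); cv2.imwrite(f"pics/{n}0.png",c["pixels"][:,:,::-1])
    print(n,{k:(v.tolist() if hasattr(v,'tolist') else v) for k,v in c.items() if k!="pixels"})
E
```

```text
{'time_s': 0.0, 'qpos': array([-71.55854434,  18.43728965,  -4.01565633,  83.17594649,
         1.29577735,  78.54028496,  -3.26001086]), 'joint_velocities': array([ 0.12906479,  0.10465471, -0.07441211, -0.07661418,  0.01967844,
        0.05551489, -0.01791886]), 'effort': array([ 8.58662133e-05, -4.91285169e+01, -4.03785193e-01, -3.12525630e+01,
       -6.39919331e-02,  4.35158762e-02,  1.69685436e-04]), 'tool_pos': array([0.19678647, 0.61890944, 0.22147244]), 'tool_rot': array([1.79993465e+02, 1.08232972e-01, 7.23685736e+01]), 'force': array([-0.34865565,  1.45917176,  0.25537716]), 'wrist_torque': array([-0.04995881, -0.0085985 ,  0.02954143]), 'grip_width': 0.08697045796092573} 0.0187
top {'fx': 444.30196126531166, 'fy': 444.30196126531166, 'cx': 322.62344182507934, 'cy': 200.8351391129674, 'position': [0.28979364503275906, -0.015981073989108613, 1.3533289075258486], 'rotation': [11.810958430612468, -0.07911729117973244, -83.50237193170457]}
side {'fx': 403.08260732144294, 'fy': 403.08260732144294, 'cx': 322.5274266812417, 'cy': 196.54781607501005, 'position': [0.041307556493771824, -0.5549193820042398, 1.0152848004478714], 'rotation': [39.09248359025839, -0.9218287701780288, -40.42344059153337]}
```

View pics/top0.png

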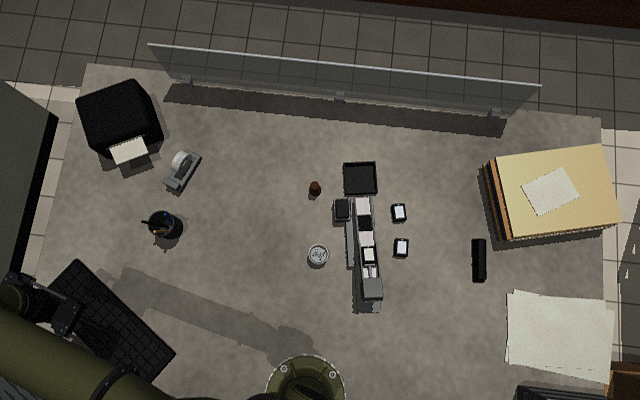

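View pics/side0.png

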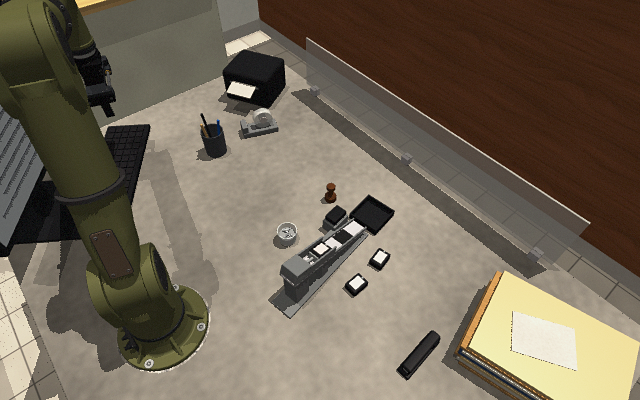

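Run:
```python
import cv2
t=cv2.imread("pics/top0.png")[150:320,300:420]; cv2.imwrite("pics/t0c.png",cv2.resize(t,None,fx=3.5,fy=3.5,interpolation=cv2.INTER_CUBIC)[:600])
t=cv2.imread("pics/top0.png")[155:275,300:420]; cv2.imwrite("pics/t0d.png",cv2.resize(t,None,fx=5,fy=5,interpolation=cv2.INTER_CUBIC))
t=cv2.imread("pics/side0.png")[170:320,260:410]; cv2.imwrite("pics/s0c.png",cv2.resize(t,None,fx=4,fy=4,interpolation=cv2.INTER_CUBIC))
```

```text
(no output)
```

View pics/t0d.png

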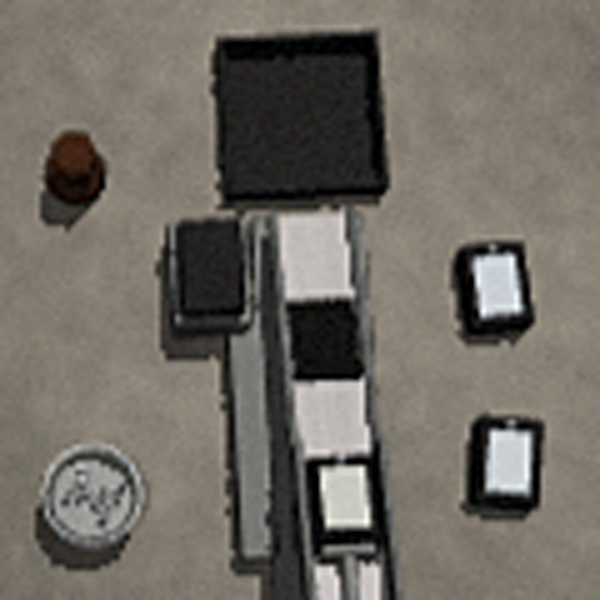

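View pics/s0c.png

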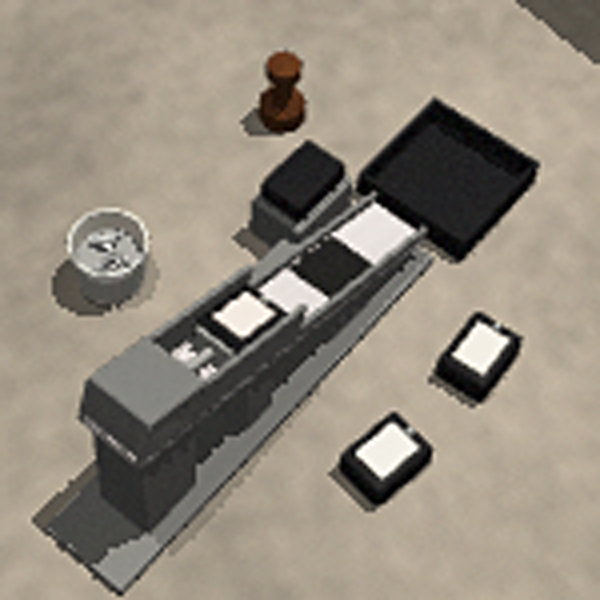

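```bash
cat > h.py <<'E'
import numpy as np
from scipy.spatial.transform import Rotation as R
from scipy.optimize import least_squares
C={"top":dict(f=444.302,cx=322.623,cy=200.835,p=[0.28979364503275906,-0.015981073989108613,1.3533289075258486],r=[11.810958430612468,-0.07911729117973244,-83.50237193170457]),
"side":dict(f=403.0826,cx=322.527,cy=196.548,p=[0.041307556493771824,-0.5549193820042398,1.0152848004478714],r=[39.09248359025839,-0.9218287701780288,-40.42344059153337])}
def proj(n,P):
    c=C[n]; q=(np.atleast_2d(P)-c["p"])@R.from_euler("xyz",c["r"],degrees=True).as_matrix()
    return np.c_[c["f"]*q[:,0]/-q[:,2]+c["cx"], c["f"]*q[:,1]/q[:,2]+c["cy"]]
def ray(n,uv,z):
    c=C[n]; d=R.from_euler("xyz",c["r"],degrees=True).as_matrix()@np.array([(uv[0]-c["cx"])/c["f"],-(uv[1]-c["cy"])/c["f"],-1]); p=np.array(c["p"])
    return p+d*(z-p[2])/d[2]
def disp2world(s,P):
    x,y,w=s[:3]; c,S=np.cos(w),np.sin(w); P=np.atleast_2d(P)
    return np.c_[x+c*P[:,0]-S*P[:,1], y+S*P[:,0]+c*P[:,1], P[:,2]]
def chute(P):
    P=np.atleast_2d(P).astype(float); c,s=np.cos(.3),np.sin(.3)
    return np.c_[c*P[:,0]+s*P[:,2],P[:,1],.055-s*P[:,0]+c*P[:,2]]
E
cat > fit.py <<'E'
from h import *
pad=chute([[.027,.02,0],[.027,-.02,0],[-.027,-.02,0],[-.027,.02,0]])
key=np.array([[.074,.083,.065],[.074,.045,.065],[.018,.045,.065],[.018,.083,.065]])
T=np.array([[287,302],[359,298],[364,378],[294,380],[180,222],[243,218],[247,312],[182,316]])
S=np.array([[335,235],[372,262],[328,297],[295,262],[308,141],[345,168],[300,210],[262,188]])
T=(T+.5)/5-.5+[300,155]; S=(S+.5)/4-.5+[260,170]
M=np.r_[pad,key]
def res(s,which):
    W=disp2world(s,M); r=[]
    if 't' in which: r.append(proj("top",W)-T)
    if 's' in which: r.append(proj("side",W)-S)
    return np.concatenate(r).ravel()
for w in ("t","s","ts"):
    f=least_squares(lambda s:res(s,w),[.45,-.1,0],loss="soft_l1")
    print(w,f.x,np.degrees(f.x[2])); print(res(f.x,w).reshape(-1,2).round(1).tolist())
    print(disp2world(f.x,[[.046,.064,.065],[0.033,0,.07]]).round(4))
E
python3 fit.py
```

```text
t [ 0.50856007 -0.11796777  0.1657463 ] 9.496563489727476
[[0.1, -0.2], [-0.9, -0.1], [-0.0, 0.3], [0.3, 0.6], [-0.3, -0.1], [-0.1, 0.0], [0.3, -0.2], [0.4, -0.3]]
[[ 0.5434 -0.0473  0.065 ]
 [ 0.5411 -0.1125  0.07  ]]
s [ 0.50869638 -0.11880553  0.16474327] 9.439094267787917
[[-0.7, 0.1], [1.0, 0.9], [1.2, 0.7], [-1.7, 1.6], [-0.1, -1.2], [0.6, -1.3], [-0.0, -0.1], [-0.6, -1.6]]
[[ 0.5436 -0.0481  0.065 ]
 [ 0.5412 -0.1134  0.07  ]]
ts [ 0.50861818 -0.11824338  0.16421589] 9.408877372053817
[[0.2, -0.2], [-0.8, -0.1], [0.1, 0.3], [0.4, 0.6], [-0.2, -0.2], [0.0, -0.0], [0.4, -0.2], [0.5, -0.4], [-0.8, 0.0], [0.9, 0.8], [1.0, 0.6], [-1.9, 1.5], [-0.2, -1.3], [0.5, -1.4], [-0.2, -0.2], [-0.7, -1.7]]
[[ 0.5435 -0.0476  0.065 ]
 [ 0.5412 -0.1128  0.07  ]]
```

```bash
cat > mv.py <<'E'
from h import *
import sys
def rel(cp,cr,tp,tr):
    A=R.from_euler("xyz",cr,degrees=True);B=R.from_euler("xyz",tr,degrees=True)
    return A.inv().apply(np.array(tp)-cp), (A.inv()*B).as_rotvec()
E
python3 - <<'E'
from mv import *
a=np.array([.197,.619,.223]);b=np.array([.5453,-.0797,.2])
s,r=rel(a,[180,0,72.37],b,[180,0,99.41]); print(s.round(4),r.round(4))
# after call1: 200 mm of way, full turn
f=.2/np.linalg.norm(b-a); print(np.linalg.norm(b-a))
print((s*f).round(4)); c=a+(b-a)*f
s2,_=rel(c,[180,0,99.41],b,[180,0,99.41]);print(s2.round(4))
E
```

```text
[-0.5604  0.5436  0.023 ] [-0.      0.     -0.4719]
0.7810400629929299
[-0.1435  0.1392  0.0059]
[-0.5552  0.1706  0.0171]
```

>>> {"op": "send_rows", "data": {
  "steps": [
    [[-0.0287,0.0278,0.001],[0,0,-0.0944],0.08],
    [[-0.0574,0.0556,0.002],[0,0,-0.1888],0.07],
    [[-0.0861,0.0834,0.003],[0,0,-0.2832],0.06],
    [[-0.1148,0.1112,0.005],[0,0,-0.3776],0.05],
    [[-0.1435,0.139,0.006],[0,0,-0.472],0.049]
  ]
}}

```text
time_s: 0.52
tool_pos: [0.2863, 0.4385, 0.2158]
tool_rot: [-180.0, 0.0, 99.7]
force: [0.7, -0.1, 0.5]
grip_width: 0.0616
```

>>> {"op": "send_rows", "data": {
  "steps": [
    [[-0.037,0.0114,0.001],[0,0,0],0.049],
    [[-0.074,0.0228,0.002],[0,0,0],0.049],
    [[-0.111,0.0342,0.003],[0,0,0],0.049],
    [[-0.148,0.0456,0.004],[0,0,0],0.049],
    [[-0.185,0.057,0.005],[0,0,0],0.049]
  ]
}}

```text
time_s: 0.93
tool_pos: [0.3727, 0.2654, 0.2113]
tool_rot: [-180.0, -0.0, 99.4]
force: [1.3, 0.7, 0.5]
grip_width: 0.049
```

>>> {"op": "send_rows", "data": {
  "steps": [
    [[-0.037,0.0114,0.001],[0,0,0],0.049],
    [[-0.074,0.0228,0.002],[0,0,0],0.049],
    [[-0.111,0.0342,0.003],[0,0,0],0.049],
    [[-0.148,0.0456,0.004],[0,0,0],0.049],
    [[-0.185,0.057,0.005],[0,0,0],0.049]
  ]
}}

```text
time_s: 1.35
tool_pos: [0.4591, 0.0923, 0.2064]
tool_rot: [180.0, -0.0, 99.4]
force: [0.2, 0.2, 0.1]
grip_width: 0.0486
```

>>> {"op": "send_rows", "data": {
  "steps": [
    [[-0.037,0.0114,0.001],[0,0,0],0.049],
    [[-0.074,0.0228,0.002],[0,0,0],0.049],
    [[-0.111,0.0342,0.003],[0,0,0],0.049],
    [[-0.148,0.0456,0.004],[0,0,0],0.049],
    [[-0.185,0.057,0.007],[0,0,0],0.049]
  ]
}}

```text
time_s: 1.77
tool_pos: [0.5459, -0.0807, 0.1997]
tool_rot: [180.0, -0.0, 99.4]
force: [0.2, 0.2, -0.9]
grip_width: 0.0485
```

>>> {"op": "send_rows", "data": {
  "steps": [
    [[0.001,0,0.022],[0,0,0],0.049],
    [[0.001,0,0.044],[0,0,0],0.049],
    [[0.001,0,0.066],[0,0,0],0.049],
    [[0.001,0,0.088],[0,0,0],0.049],
    [[0.001,0,0.105],[0,0,0],0.049]
  ]
}}

```text
time_s: 2.18
tool_pos: [0.5441, -0.078, 0.0924]
tool_rot: [-179.9, -0.0, 99.4]
force: [-0.1, 0.7, 1.0]
grip_width: 0.0489
```

Run:
```python
from cell import env
import cv2
from h import *
o=env.get_obs();print({k:o[k] for k in("time_s","tool_pos","tool_rot","force","grip_width")})
s=[.5086,-.1182,.1642]
for n,b in (("top",(150,275,300,425)),("side",(170,290,290,410))):
    im=env.read_camera(n)["pixels"][:,:,::-1].copy(); k=5
    c=cv2.resize(im[b[0]:b[1],b[2]:b[3]],None,fx=k,fy=k,interpolation=cv2.INTER_CUBIC)[:600,:800]
    # predicted tip outlines at measured pose
    t=o["tool_pos"]; A=R.from_euler("xyz",o["tool_rot"],degrees=True)
    for sg in(-1,1):
        x0=sg*o["grip_width"]/2; x1=x0+sg*.015
        P=t+A.apply([[x0,-.0095,0],[x1,-.0095,0],[x1,.0095,0],[x0,.0095,0]])
        q=((proj(n,P)-[b[2],b[0]]+.5)*k).astype(int); cv2.polylines(c,[q],True,(0,0,255),1)
    cv2.imwrite(f"pics/{n}1.png",c)
```

```text
{'time_s': 2.1833, 'tool_pos': array([ 0.54405494, -0.07795595,  0.09238687]), 'tool_rot': array([-1.79867496e+02, -2.26469252e-02,  9.93958578e+01]), 'force': array([-0.1323443 ,  0.69990646,  0.95374358]), 'grip_width': 0.04886343215901436}
```

View pics/top1.png

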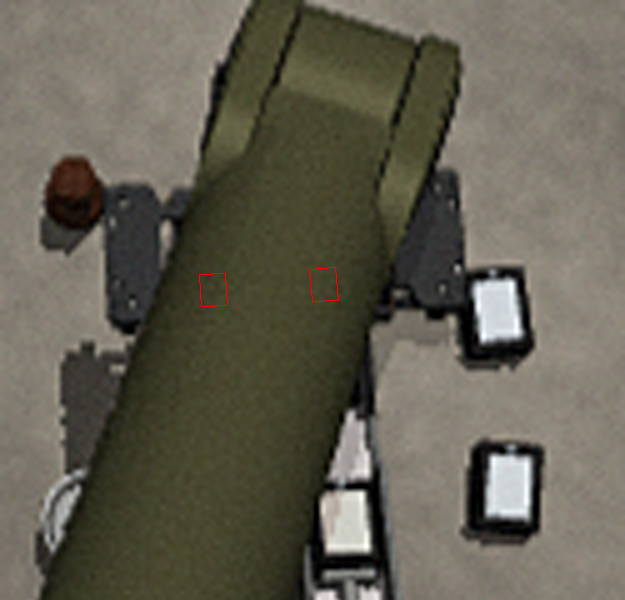

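View pics/side1.png

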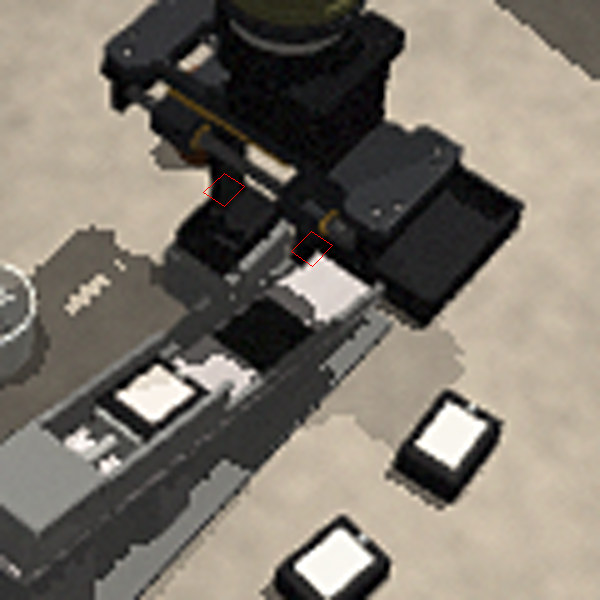

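>>> {"op": "send_rows", "data": {
  "steps": [
    [[0,0,0],[0,0,0],0.049],
    [[0,0,0],[0,0,0],0.049],
    [[0,0,0],[0,0,0],0.049],
    [[0,0,0],[0,0,0],0.049],
    [[0,0,0],[0,0,0],0.049]
  ]
}}

```text
time_s: 2.7
tool_pos: [0.5459, -0.0779, 0.0955]
tool_rot: [179.9, -0.0, 99.4]
force: [-0.4, 0.4, -0.9]
grip_width: 0.0489
```

```bash
cat > look.py <<'E'
from cell import env
import cv2,sys
from h import *
o=env.get_obs();print({k:o[k].round(4) if k!="time_s" and k!="grip_width" else o[k] for k in("time_s","tool_pos","tool_rot","force","grip_width")})
s=[.5086,-.1182,.1642]
n="side";b=(185,245,310,390);k=10
im=env.read_camera(n)["pixels"][:,:,::-1].copy(); full=cv2.convertScaleAbs(im,alpha=1.8,beta=15)
cv2.imwrite(f"pics/{sys.argv[1]}_raw.png",im)
c=cv2.resize(full[b[0]:b[1],b[2]:b[3]],None,fx=k,fy=k,interpolation=cv2.INTER_CUBIC)
t=o["tool_pos"]; A=R.from_euler("xyz",o["tool_rot"],degrees=True)
def dr(P,col):
    q=((proj(n,P)-[b[2],b[0]]+.5)*k).astype(int); cv2.polylines(c,[q],True,col,1)
for sg in(-1,1):
    x0=sg*o["grip_width"]/2; x1=x0+sg*.015
    dr(t+A.apply([[x0,-.0095,0],[x1,-.0095,0],[x1,.0095,0],[x0,.0095,0]]),(0,0,255))
dr(disp2world(s,chute([[.027,.02,0],[.027,-.02,0],[-.027,-.02,0],[-.027,.02,0]])),(0,255,0))
dr(disp2world(s,chute([[.027,.02,.024],[.027,-.02,.024],[-.027,-.02,.024],[-.027,.02,.024]])),(255,255,0))
dr(disp2world(s,[[.074,.083,.065],[.074,.045,.065],[.018,.045,.065],[.018,.083,.065]]),(255,0,255))
cv2.imwrite(f"pics/{sys.argv[1]}.png",c)
E
python3 look.py s2
```

```text
{'time_s': 2.7, 'tool_pos': array([ 0.5459, -0.0779,  0.0955]), 'tool_rot': array([ 1.798962e+02, -3.800000e-03,  9.941780e+01]), 'force': array([-0.4167,  0.377 , -0.8775]), 'grip_width': 0.048865110095955434}
```

View pics/s2.png

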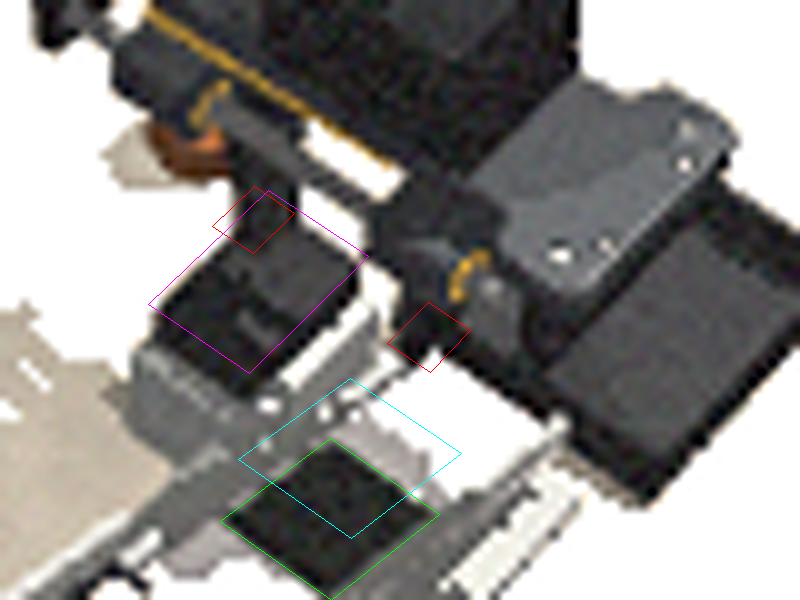

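>>> {"op": "send_rows", "data": {
  "steps": [
    [[0,0,0.014],[0,0,0],0.049],
    [[0,0,0.026],[0,0,0],0.049],
    [[0,0,0.033],[0,0,0],0.049],
    [[0,0,0.038],[0,0,0],0.049],
    [[0,0,0.0405],[0,0,0],0.049]
  ]
}}

```text
time_s: 3.17
tool_pos: [0.545, -0.0778, 0.0537]
tool_rot: [-180.0, -0.0, 99.4]
force: [-0.6, 0.3, 5.8]
grip_width: 0.0493
```

>>> {"op": "send_rows", "data": {
  "steps": [
    [[0,0,0],[0,0,0],0.049],
    [[0,0,0],[0,0,0],0.049],
    [[0,0,0],[0,0,0],0.049],
    [[0,0,0],[0,0,0],0.049],
    [[0,0,0],[0,0,0],0.049]
  ]
}}

```text
time_s: 3.58
tool_pos: [0.5453, -0.0778, 0.0547]
tool_rot: [180.0, -0.0, 99.4]
force: [-0.9, 0.5, 5.0]
grip_width: 0.0491
```

```bash
python3 look.py s3
```

```text
{'time_s': 3.5833, 'tool_pos': array([ 0.5453, -0.0778,  0.0547]), 'tool_rot': array([ 1.799904e+02, -3.050000e-02,  9.941910e+01]), 'force': array([-0.9087,  0.4607,  5.0361]), 'grip_width': 0.0491132823657316}
```

View pics/s3.png

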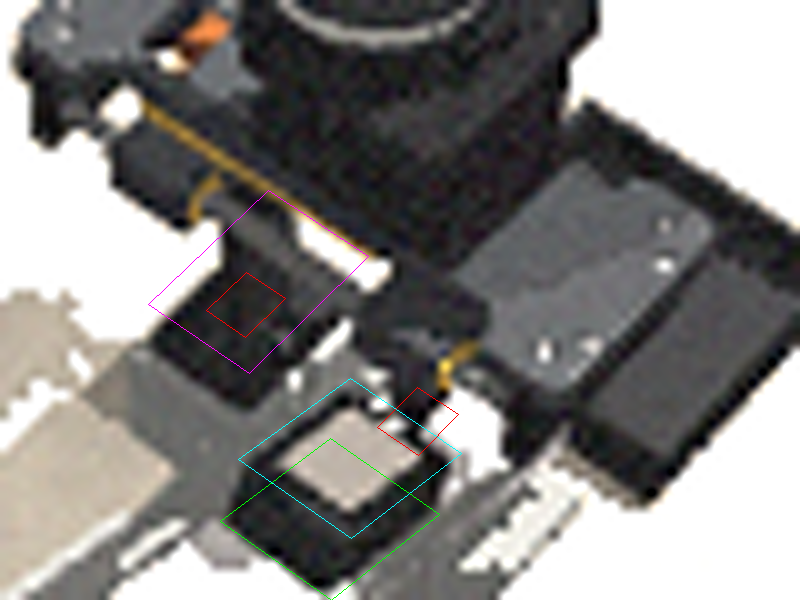

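Run:
```python
import cv2
from h import *
s=[.5086,-.1182,.1642]
def cen(f,x,thr):
    im=cv2.imread(f); g=im.min(2); p=proj("side",disp2world(s,chute([[x,0,.024]])))[0]
    n,l,st,c=cv2.connectedComponentsWithStats((g>thr).astype(np.uint8))
    best=[(np.hypot(*(c[i]-p)),c[i],st[i,4]) for i in range(1,n) if 20<st[i,4]<200]
    d=min(best,key=lambda t:t[0]); 
    r=least_squares(lambda v:proj("side",disp2world(s,chute([[v[0],v[1],.024]])))[0]-d[1],[x,0]).x
    print(f,thr,p.round(1),d[1].round(1),d[2],(r*1e3).round(1))
for thr in(90,110,130): cen("pics/side0.png",-.110,thr); cen("pics/s3_raw.png",0,thr); cen("pics/s3_raw.png",-.01,thr)
```

```text
pics/side0.png 90 [320.5 248.3] [424.7 153.7] 46 [628.9  56.1]
pics/s3_raw.png 90 [344.6 230.1] [356.5 227.7] 43 [ 36.6 -16.6]
pics/s3_raw.png 90 [342.6 231.7] [356.5 227.7] 43 [ 36.6 -16.6]
pics/side0.png 110 [320.5 248.3] [332.7 105.9] 84 [614.  514.4]
pics/s3_raw.png 110 [344.6 230.1] [356.8 227.7] 38 [ 37.4 -16.9]
pics/s3_raw.png 110 [342.6 231.7] [356.8 227.7] 38 [ 37.4 -16.9]
pics/side0.png 130 [320.5 248.3] [306.9 258.6] 36 [-166.    -0.2]
pics/s3_raw.png 130 [344.6 230.1] [356.6 227.7] 36 [ 37.2 -16.6]
pics/s3_raw.png 130 [342.6 231.7] [356.6 227.7] 36 [ 37.2 -16.6]
```

>>> {"op": "send_rows", "data": {
  "steps": [
    [[0,0,0.0003],[0,0,0],0.049],
    [[0,0,0.0005],[0,0,0],0.049],
    [[0,0,0.0005],[0,0,0],0.049],
    [[0,0,0.0005],[0,0,0],0.049],
    [[0,0,0.0005],[0,0,0],0.049]
  ]
}}

```text
time_s: 4.05
tool_pos: [0.5453, -0.0778, 0.0542]
tool_rot: [180.0, -0.0, 99.4]
force: [-1.5, 0.4, 6.2]
grip_width: 0.0489
```

```bash
python3 look.py s4
python3 - <<'E'
import cv2,numpy as np
a=cv2.imread("pics/s3_raw.png").astype(int);b=cv2.imread("pics/s4_raw.png").astype(int)
print(np.abs(a-b)[205:245,325:360].max(),np.abs(a-b)[205:245,325:360].mean())
E
```

```text
{'time_s': 4.05, 'tool_pos': array([ 0.5453, -0.0778,  0.0542]), 'tool_rot': array([ 1.799877e+02, -3.350000e-02,  9.942090e+01]), 'force': array([-1.5467,  0.4336,  6.1847]), 'grip_width': 0.04894916188548018}
143 3.599047619047619
```

View pics/s4.png

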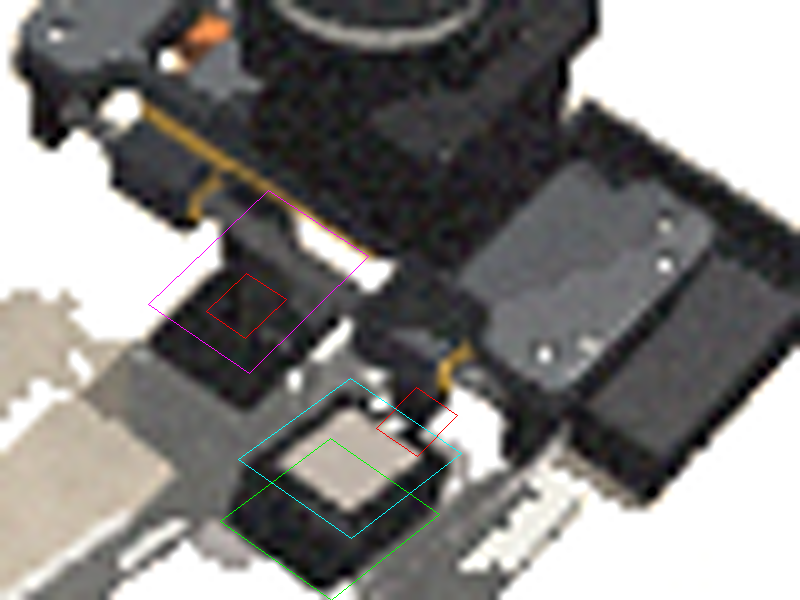

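>>> {"op": "send_rows", "data": {
  "steps": [
    [[0,-0.001,0],[0,0,0],0.049],
    [[0,-0.002,0],[0,0,0],0.049],
    [[0,-0.003,0],[0,0,0],0.049],
    [[0,-0.003,0],[0,0,0],0.049],
    [[0,-0.003,0],[0,0,0],0.049]
  ]
}}

```text
time_s: 4.52
tool_pos: [0.5447, -0.078, 0.0549]
tool_rot: [179.7, 0.0, 99.4]
force: [4.4, 2.0, 5.5]
grip_width: 0.0493
```

>>> {"op": "send_rows", "data": {
  "steps": [
    [[0,0,0],[0,0,0],0.049],
    [[0,0,0],[0,0,0],0.049],
    [[0,0,0],[0,0,0],0.049],
    [[0,0,0],[0,0,0],0.049],
    [[0,0,0],[0,0,0],0.049]
  ]
}}

```text
time_s: 4.93
tool_pos: [0.5446, -0.078, 0.0549]
tool_rot: [179.7, 0.0, 99.4]
force: [3.6, 2.4, 5.6]
grip_width: 0.0488
```

```bash
python3 look.py s5
python3 - <<'E'
import cv2
from h import *
s=[.5086,-.1182,.1642]
for f in("s3","s4","s5"):
    g=cv2.imread(f"pics/{f}_raw.png").min(2)[222:240,334:354]   # around inset
    m=(g>60)&(g<130); m=cv2.threshold(g,70,255,cv2.THRESH_BINARY)[1]
    n,l,st,c=cv2.connectedComponentsWithStats(m); i=l[9,11]; u=c[i]+[334,222]
    print(f,i,st[i,4],u.round(2),(least_squares(lambda v:proj("side",disp2world(s,chute([[v[0],v[1],.024]])))[0]-u,[0,0]).x*1e3).round(1))
E
```

```text
{'time_s': 4.9333, 'tool_pos': array([ 0.5446, -0.078 ,  0.0549]), 'tool_rot': array([1.797158e+02, 1.700000e-02, 9.942440e+01]), 'force': array([3.5514, 2.4452, 5.5707]), 'grip_width': 0.048828167758426674}
s3 3 74 [344.62 230.36] [-0.7 -0.6]
s4 3 73 [344.55 230.38] [-1.  -0.5]
s5 3 73 [344.6  230.41] [-0.9 -0.7]
```

View pics/s5.png

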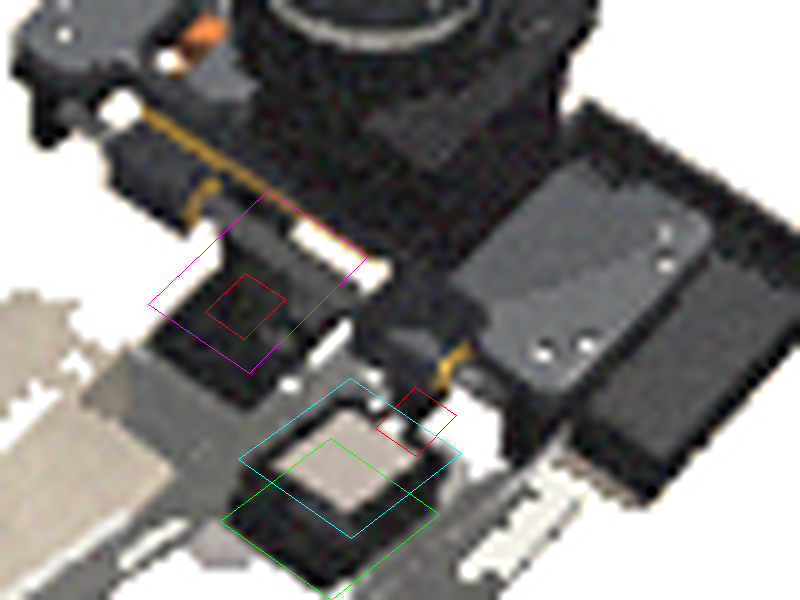

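Run:
```python
from cell import env
print(env.sign_off()); o=env.get_obs(); print(o["time_s"],o["tool_pos"],o["force"])
```

```text
the job is handed in; nothing more can be done
None
the job is handed in; nothing more can be done
```

I pressed the ejector key with one finger and the pager popped out and stopped against the other finger on the reader pad. I handed the job in at about 4.9 s with both fingers still holding.

**Pager position:** in the last three side pictures its centre was about 1 mm up the chute from the pad's centre. It was at rest and flat on the chute floor.

**Key:** the tip height of about 54.9 mm puts the key about 10 mm down. The upward force was about 5.6 N, which implies roughly the same travel.

**Other items:** I never moved near the other items. I did not re-measure their positions at the end.

**What did not go as planned:** I tried a 3 mm nudge up the chute to firm up the contact. The tool moved only about 0.7 mm and the pager did not visibly move. The sideways force of about 4 N is probably the fingertip sticking on the key.

**Not measured:** I did not measure the finger's contact force on the pager. I infer contact because the pager slides unless stopped, and because its position matches the finger's.

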